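# Square the soldering board into the angle stop

### The arm

A 6-joint arm with a two-finger parallel gripper is mounted at the origin on the work surface. World frame = base frame: x ahead of the robot, y to its left, z up, the work surface at z = 0. Lengths are in mm, angles in rad, forces in N, time in s.
With the tool pointing down it reaches from about 275 to 750 mm from the base axis. Payload 10.2 kg.
Tool frame: the origin (TCP) lies on the centre line of the jaws, within the pads' length; the fingertips stand 17 mm ahead of it and the grasp point (between the pads) lies 2 mm behind it; z points along the fingers, y is the line along which they close (so a half turn about z gives the same grasp; the last joint's range is limited). The gripper opens to 85 mm and grips with 20 to 120 N. Pads are 22 mm wide; open, the fingers measure 114 mm over their backs; the gripper's body (76 mm by 85 mm) begins 54 mm behind the grasp point. The pads swing forward as they close: fully open they stand 13 mm farther back than shut.
Start: joints at [0.878, 0.313, 1.498, -0, 1.331, -0.223], TCP at [237.685, 468.121, 248.294] pointing down, gripper open.
Joint ranges: [-2.94, 2.94], [-0.97, 2.17], [0.19, 2.56], [-1.23, 4.37], [0.02, 3.11], [-2.88, 2.88]. Speed limits (rad/s): [2.39, 2.39, 3.01, 3.14, 3.14, 3.14].

### API

Orientations are given as a unit quaternion [w, x, y, z].
In Python, from rig import ctrl gives the robot as it stands. The module is installed in compiled form; this text tells all that it offers.
- The arm moves only by the shell command python3 -m jog 'ROWS' [FORCE]. ROWS is JSON, a list of rows, each an object with "delta_pos": the shift along the world's x, y, z in mm, a list of three; "angular": the turn, a rotation vector about the world's x, y, z in rad, a list of three; "fingers": the opening, from 0 (shut) to 1 (fully open). In form: [{"delta_pos": [tx, ty, tz], "angular": [rx, ry, rz], "fingers": fingers}, ...]. A call has 1 to 10 rows; each row is the pose to reach, as a shift and turn from the pose commanded when the call began; what a row does not reach only later rows make up. A row lasts 1/8 s, in which the tool goes at most 62.5 mm and 10.7 degrees, less where a joint would pass 70% of its speed; a pose out of reach is approached as far as the arm can. A call with a gripper value outside its range is refused whole. The fingers move at their own pace and stop on an object; FORCE is the grip in N (left out, the last holds). Time passes only in rows, so rows that repeat a pose let the fingers close. It gives the time, the measured TCP pose, the force, the opening and the grip force at its end, in the units of the state.
- ctrl.sense(): the state, without advancing time (a new reading comes with each control period).
- ctrl.capture(name): name is "scene" or "side" or "wrist"; returns a dict with "pixels" (384x512x3 uint8, blue, green, red), "fx", "fy", "cx", "cy" (pixels), "R" (3x3) and "t" (3): a world point X has camera coordinates R X + t. Camera axes: x right, y down, z forward; pixel columns grow to the right and rows downward; lengths in mm; the calibration is good to about 2 mm. A picture is of the moment at which its call begins. There is no depth.
- ctrl.finish_job(): hands the job in; it is judged then, once.
The state is a dict: "time_s": time; "joints": joint angles; "dq": joint speeds; "tau": joint torques, N m; "eef_pos": TCP position; "ee_rot": TCP orientation; "force": force on the tool from outside, world axes, zero at the start; "wrist_torque": the same for the moment, N m; "grip_width": opening from 0.0 (shut) to 1.0 (fully open); "grip_force": force on a finger pad.
Only numpy, scipy, OpenCV 4.12 (cv2) and the standard library are available. Lean on these libraries where they do the work, as an engineer would, in place of code of your own. Each camera call takes 0.05 s, during which the arm holds its last target. There are 200 camera calls.

### The job

Push the white soldering board along the bench with the fingertips, without picking it up, fully home into the corner of the steel angle stop: one long side flush against the stop's long bar and one short side flush against its short bar. The little crucible must ride along standing on the board, without being touched; leave the hammer, the jar and the doming block where they are.

Things in the scene. Friction and masses are not known exactly. Their poses are not given: they have to be found in the camera images.
- stop: L-shaped stop of steel bar 10 mm wide, 14 mm high, screwed to the bench. Origin: the inner corner, where the inner faces meet, at bench level. Long bar: 270 mm from the corner along the stop's +y, inner face at x = 0 facing -x (to the robot's side). Short bar: 110 mm from the corner along -x, inner face at y = 0 facing +y (robot's left). z up. Turned by up to 12 degrees.
- board: White ceramic soldering board with scorch marks, a loose flat slab 100 mm (x) by 130 mm (y) by 15 mm thick, about 0.35 kg, turned up to 18 degrees against the stop. Origin: centre of its underside, z up. Slides under 1 to 5 N; too wide to grip. When home its centre is at x = -50, y = 65 mm in the stop's frame.
- board_center (a point): The centre of the soldering board, half-way up (7.5 mm over its underside).
- crucible: Small open terracotta-coloured crucible, 42 mm across the rim, 32 mm across the foot, 22 mm high, about 50 g, standing loose near the middle of the board (within 15 mm of its centre along the board's x, 20 mm along its y); it rides along by friction, rim 37 mm over the bench. Origin: centre of its foot.
- hammer: Small hammer with wooden handle and steel head, 220 mm long, lying on the bench to the right of the stop. Origin at half its length, at bench level; its x axis runs from handle to head.
- jar: Amber glass jar with a steel cap, 48 mm across, 60 mm high, standing beyond the stop's long bar. Origin at the centre of its foot.
- doming_block: Steel doming block, a 50 mm cube with round dimples, standing on the bench to the left of the stop. Origin at the centre of its foot.
Not all that is in view belongs to the job. Of the things like the board, leave any that is black or red; of the rest the smaller one is meant.

How it is judged:
By the outcome, as a careful person would: the job done as asked, in the order asked, and still so for the second after the job is handed in, with the robot touching nothing.
It also fails if it takes over 48 s, if anything falls off the work surface, if the arm or the gripper's body presses on something with over 40 N, if the wrist force passes 120 N, or if a joint passes its speed limit or range.

## Working session

There is one attempt and no reset: what is moved stays moved. The work goes in short steps, Python scripts to look and compute and a shell command to move; the robot and the scene stay as the last step left them, time stands still between calls to the robot, and variables do not carry over. Pictures are saved under pics/ and viewed, at most 10 in all, crops included, and the job is handed in when it is done.

```bash
mkdir -p pics
cat > h.py <<'E'
import numpy as np,cv2
from rig import ctrl
def cap(n,f=None):
    c=ctrl.capture(n); c={k:(np.array(v) if k in('pixels','R','t') else v) for k,v in c.items()}
    if f: cv2.imwrite('pics/'+f,c['pixels'])
    return c
def w(c,u,v,z):
    d=c['R'].T@np.array([(u-c['cx'])/c['fx'],(v-c['cy'])/c['fy'],1]); o=-c['R'].T@c['t']
    return o+d*(z-o[2])/d[2]
def px(c,X):
    p=c['R']@np.array(X,float)+c['t']; return np.array([c['fx']*p[0]/p[2]+c['cx'],c['fy']*p[1]/p[2]+c['cy']])
E
python3 - <<'E'
from h import *
for n in('scene','side'):
    c=cap(n,n+'1.png'); print(n,-c['R'].T@c['t'],c['fx'])
    import pickle; pickle.dump(c,open(n+'1.pkl','wb'))
s=ctrl.sense();print(s['time_s'],s['ee_rot'],s['force'])
E
```

```text
scene [1225.52806734  154.4839336   932.29260717] 423.72479457283333
side [  182.71358184 -1093.02208824   729.7407575 ] 478.2064852212543
0.1 [-2.61884351e-04  2.32733667e-01  9.72540346e-01 -4.97015342e-04] [-0.27800069 -0.8874579  -0.39933935]
```

View pics/scene1.png

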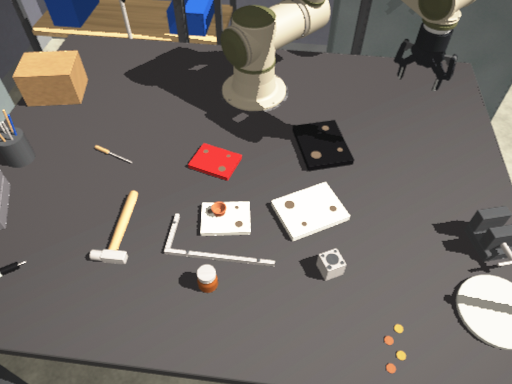

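View pics/side1.png

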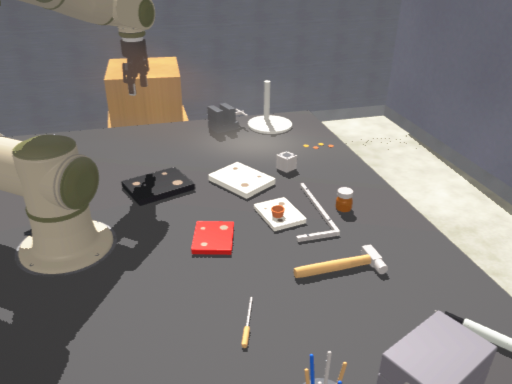

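Scene: the target is the small white board with the crucible at about (225,218). The stop's corner is near (168,250), its long bar ends at (273,263) and its short bar ends at (177,215). The larger white board at (310,210) is a decoy. I'll zoom in next.

Run:
```python
from h import *; import pickle
c=pickle.load(open('scene1.pkl','rb'));d=pickle.load(open('side1.pkl','rb'))
a=cv2.resize(c['pixels'][195:275,155:285],None,fx=6,fy=6,interpolation=cv2.INTER_CUBIC)
cv2.imwrite('pics/a.png',a)
b=cv2.resize(d['pixels'][175:250,245:355],None,fx=7,fy=7,interpolation=cv2.INTER_CUBIC)
cv2.imwrite('pics/b.png',b)
```

```text
(no output)
```

View pics/a.png

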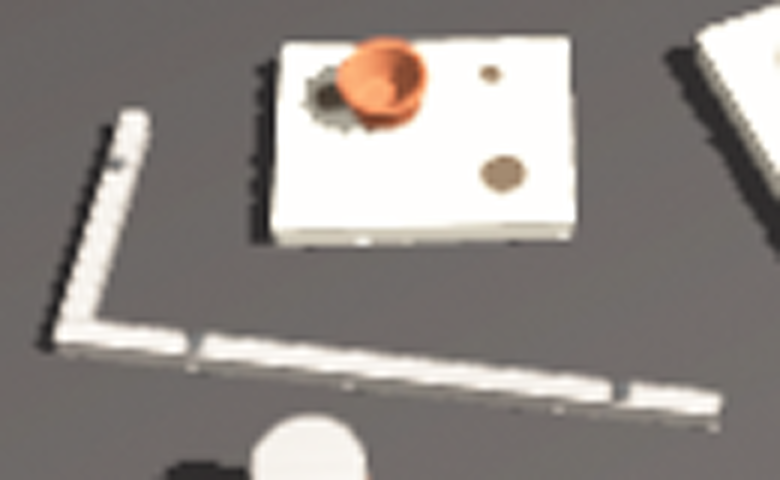

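View pics/b.png

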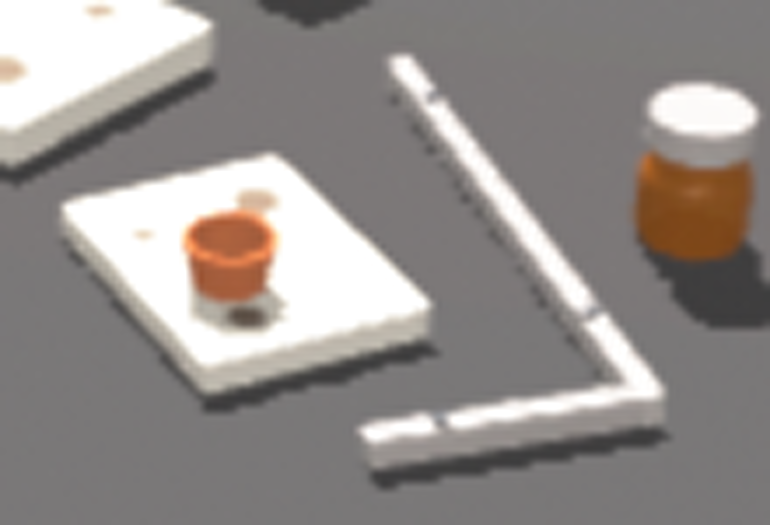

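```bash
cat > geo.py <<'E'
from h import *
def report(B,S,K):
    B,S=np.array(B),np.array(S)
    print('edges',[np.linalg.norm(B[i]-B[(i+1)%4]).round(1) for i in range(4)],'bars',np.linalg.norm(S[1]-S[0]).round(1),np.linalg.norm(S[2]-S[0]).round(1))
    a=lambda v:np.degrees(np.arctan2(v[1],v[0])).round(1)
    th=a(S[1]-S[0])-90; print('B',B.round(0)[:,:2].tolist(),'C',B.mean(0).round(1),'S',S.round(0)[:,:2].tolist(),'K',K.round(1))
    print('stop yaw',th,a(S[0]-S[2]),'board long',a(B[1]-B[0])-90,a(B[2]-B[3])-90,'short',a(B[3]-B[0]),a(B[2]-B[1]))
    R=np.array([[np.cos(np.radians(th)),-np.sin(np.radians(th))],[np.sin(np.radians(th)),np.cos(np.radians(th))]])
    print('in stop: board c',(R.T@(B.mean(0)-S[0])[:2]).round(1),'cruc',(R.T@(K-S[0])[:2]).round(1),'corners',((B-S[0])[:,:2]@R).round(0).tolist())
E
python3 - <<'E'
from geo import *; import pickle
c=pickle.load(open('scene1.pkl','rb'));d=pickle.load(open('side1.pkl','rb'))
f=lambda u,v,z:w(c,155+(u+.5)/6-.5,195+(v+.5)/6-.5,z)
g=lambda u,v,z:w(d,245+(u+.5)/7-.5,175+(v+.5)/7-.5,z)
# order: robot-side right, robot-side left, far left, far right
report([f(283,40,15),f(570,38,15),f(576,222,15),f(273,228,15)],[f(97,321,14),f(720,393,14),f(150,118,14)],f(382,80,37)[:2])
report([g(203,368,15),g(65,205,15),g(277,155,15),g(430,310,15)],[g(603,388,14),g(390,65,14),g(360,430,14)],g(231,242,37)[:2])
E
```

```text
edges [np.float64(131.7), np.float64(101.7), np.float64(131.3), np.float64(103.7)] bars 264.0 106.8
B [[527.0, -78.0], [509.0, 53.0], [610.0, 69.0], [629.0, -61.0]] C [568.9  -4.5  15. ] S [[684.0, -125.0], [686.0, 139.0], [577.0, -128.0]] K [560.4 -24.3]
stop yaw -0.4000000000000057 1.5 board long 7.700000000000003 8.5 short 9.2 9.0Traceback (most recent call last):
  File "<stdin>", line 6, in <module>
  File "geo.py", line 9, in report
    print('in stop: board c',(R.T@(B.mean(0)-S[0])[:2]).round(1),'cruc',(R.T@(K-S[0])[:2]).round(1),'corners',((B-S[0])[:,:2]@R).round(0).tolist())
                                                                              ~^~~~~
ValueError: operands could not be broadcast together with shapes (2,) (3,)
```

```bash
sed -i 's/(K-S\[0\])\[:2\]/(K[:2]-S[0][:2])/' geo.py
python3 - <<'E'
from geo import *; import pickle
c=pickle.load(open('scene1.pkl','rb'));d=pickle.load(open('side1.pkl','rb'))
f=lambda u,v,z:w(c,155+(u+.5)/6-.5,195+(v+.5)/6-.5,z)
g=lambda u,v,z:w(d,245+(u+.5)/7-.5,175+(v+.5)/7-.5,z)
report([f(283,40,15),f(570,38,15),f(576,222,15),f(273,228,15)],[f(97,321,14),f(720,393,14),f(150,118,14)],f(382,80,37)[:2])
report([g(203,368,15),g(65,205,15),g(277,155,15),g(430,310,15)],[g(603,388,14),g(390,65,14),g(360,430,14)],g(231,242,37)[:2])
E
```

```text
edges [np.float64(131.7), np.float64(101.7), np.float64(131.3), np.float64(103.7)] bars 264.0 106.8
B [[527.0, -78.0], [509.0, 53.0], [610.0, 69.0], [629.0, -61.0]] C [568.9  -4.5  15. ] S [[684.0, -125.0], [686.0, 139.0], [577.0, -128.0]] K [560.4 -24.3]
stop yaw -0.4000000000000057 1.5 board long 7.700000000000003 8.5 short 9.2 9.0
in stop: board c [-116.2  120.2] cruc [-124.5  100.3] corners [[-158.0, 46.0], [-176.0, 177.0], [-76.0, 194.0], [-55.0, 64.0]]
edges [np.float64(131.9), np.float64(100.0), np.float64(132.7), np.float64(100.7)] bars 263.9 99.6
B [[530.0, -79.0], [512.0, 52.0], [610.0, 68.0], [629.0, -63.0]] C [570.2  -5.6  15. ] S [[674.0, -130.0], [686.0, 133.0], [574.0, -133.0]] K [557.2 -27.9]
stop yaw -2.5999999999999943 1.3 board long 8.0 8.299999999999997 short 9.2 9.6
in stop: board c [-109.4  119.9] cruc [-121.4   97.1] corners [[-146.0, 45.0], [-171.0, 174.0], [-73.0, 196.0], [-48.0, 65.0]]
```

```bash
python3 -m jog '[{"delta_pos":[60,-120,0],"angular":[0,0,0.15],"fingers":1},{"delta_pos":[110,-220,0],"angular":[0,0,0.3],"fingers":1},{"delta_pos":[160,-320,0],"angular":[0,0,0.45],"fingers":1},{"delta_pos":[210,-420,0],"angular":[0,0,0.613],"fingers":1},{"delta_pos":[257,-484,-60],"angular":[0,0,0.613],"fingers":1},{"delta_pos":[257,-484,-130],"angular":[0,0,0.613],"fingers":1},{"delta_pos":[257,-484,-140],"angular":[0,0,0.613],"fingers":1},{"delta_pos":[257,-484,-140],"angular":[0,0,0.613],"fingers":1},{"delta_pos":[257,-484,-140],"angular":[0,0,0.613],"fingers":1},{"delta_pos":[257,-484,-140],"angular":[0,0,0.613],"fingers":1}]' 40
python3 - <<'E'
from h import *; import pickle
c=pickle.load(open('scene1.pkl','rb'))
m=c['pixels'].astype(int); r=(m[...,2]>150)&(m[...,1]<60)&(m[...,0]<60); r[:,260:]=0; r[190:]=0
ys,xs=np.where(r)
for i in (xs.argmin(),xs.argmax(),ys.argmin(),ys.argmax()): print(xs[i],ys[i],w(c,xs[i],ys[i],10).round(0))
c=cap('wrist','w1.png'); print(c['fx'],-c['R'].T@c['t'])
pickle.dump(c,open('w1.pkl','wb'))
E
```

```text
time_s: 1.35
eef_pos: [494.9, -18.1, 106.6]
ee_rot: [-0.001, -0.07, 0.998, 0.0]
force: [0.5, 0.5, 0.7]
grip_width: 1.002
grip_force: 0.0
188 164 [ 390. -148.   10.]
239 160 [354.  -0.  10.]
200 147 [ 315. -128.   10.]
227 179 [434. -23.  10.]
305.069057018443 [425.73258492 -27.92793259 230.05198185]
```

View pics/w1.png

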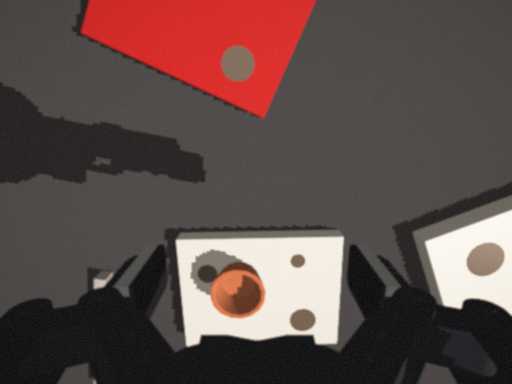

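Wrist view: the board's robot-side top edge runs from (179,239) to (343,236), nearly parallel to the fingers. The red board is well behind them.

```bash
python3 - <<'E'
from h import *; import pickle
c=pickle.load(open('w1.pkl','rb'))
for u,v,z in((178,240,15),(343,237,15),(186,345,15),(265,117,12)): print(w(c,u,v,z).round(1))
print(w(c,238,288,37))
for p in ([494.9,-18.1,106],): print(px(c,p))
E
python3 -m jog '[{"delta_pos":[0,0,-40],"angular":[0,0,0],"fingers":1},{"delta_pos":[0,0,-75],"angular":[0,0,0],"fingers":1},{"delta_pos":[0,0,-80],"angular":[0,0,0],"fingers":1},{"delta_pos":[0,0,-80],"angular":[0,0,0],"fingers":1}]'
```

```text
[530.2 -73.9  15. ]
[510.3  50.6  15. ]
[626.4 -60.4  15. ]
[430.8 -21.3  12. ]
[551.06820067 -23.80661986  37.        ]
[256.78370988 268.12770413]
time_s: 1.9
eef_pos: [495.0, -15.9, 29.0]
ee_rot: [0.0, -0.072, 0.997, -0.0]
force: [0.3, -0.1, 0.9]
grip_width: 0.997
grip_force: 0.0
```

```bash
python3 -m jog '[{"delta_pos":[0,0,-5],"angular":[0,0,0],"fingers":1},{"delta_pos":[0,0,-7],"angular":[0,0,0],"fingers":1},{"delta_pos":[0,0,-7],"angular":[0,0,0],"fingers":1}]'
python3 - <<'E'
from h import *
d=cap('side'); cv2.imwrite('pics/c.png',cv2.resize(d['pixels'][140:260,200:330],None,fx=5,fy=5,interpolation=cv2.INTER_CUBIC))
E
```

```text
time_s: 2.28
eef_pos: [494.8, -15.9, 21.5]
ee_rot: [0.0, -0.072, 0.997, -0.0]
force: [-0.0, 0.4, 0.2]
grip_width: 1.002
grip_force: 0.0
```

View pics/c.png

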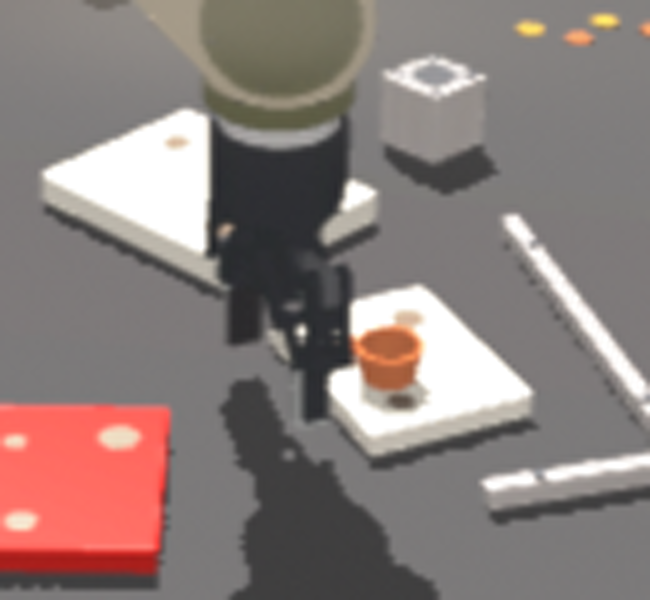

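The near fingertip ends at crop (315,420), which is full-image (263,224). I'll compute its height from that.

Run:
```python
from h import *; import pickle
d=pickle.load(open('side1.pkl','rb'))
for z in(0,5,10,18): print(z,px(d,[502,-66,z]),px(d,[495,-66,z]))
```

```text
0 [262.13779491 230.63825647] [259.65981341 231.01531171]
5 [262.17152346 229.10558218] [259.68878279 229.4812623 ]
10 [262.2053829  227.56695995] [259.71786475 227.94125142]
18 [262.25983217 225.09270596] [259.7646317 225.4647471]
```

The open tips are about 4 mm ahead of the TCP, so I'll go lower while watching force.

```bash
python3 -m jog '[{"delta_pos":[0,0,-5],"angular":[0,0,0],"fingers":1},{"delta_pos":[0,0,-9],"angular":[0,0,0],"fingers":1},{"delta_pos":[0,0,-12],"angular":[0,0,0],"fingers":1},{"delta_pos":[0,0,-12],"angular":[0,0,0],"fingers":1}]'
python3 - <<'E'
from h import *
d=cap('side'); cv2.imwrite('pics/c2.png',cv2.resize(d['pixels'][180:260,230:330],None,fx=7,fy=7,interpolation=cv2.INTER_CUBIC))
E
```

```text
time_s: 2.82
eef_pos: [494.5, -15.9, 9.0]
ee_rot: [-0.0, -0.072, 0.997, 0.0]
force: [-0.4, 0.6, -0.6]
grip_width: 0.998
grip_force: 0.0
```

View pics/c2.png

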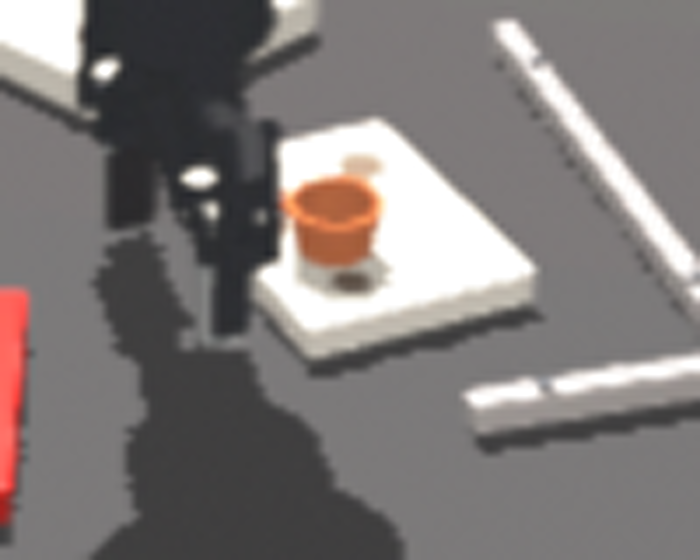

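The tips are now about 5 mm above the bench, level with the board's side and clear of the crucible. Starting the push, squaring the yaw as it goes.

```bash
python3 -m jog '[{"delta_pos":[4,0,0],"angular":[0,0,0],"fingers":1},{"delta_pos":[8,0,0],"angular":[0,0,0],"fingers":1},{"delta_pos":[11,0,0],"angular":[0,0,0],"fingers":1},{"delta_pos":[14,0,0],"angular":[0,0,0],"fingers":1},{"delta_pos":[17,0,0],"angular":[0,0,0],"fingers":1},{"delta_pos":[21,0,0],"angular":[0,0,-0.02],"fingers":1},{"delta_pos":[25,0,0],"angular":[0,0,-0.04],"fingers":1},{"delta_pos":[29,0,0],"angular":[0,0,-0.06],"fingers":1},{"delta_pos":[33,0,0],"angular":[0,0,-0.08],"fingers":1},{"delta_pos":[37,0,0],"angular":[0,0,-0.10],"fingers":1}]'
python3 -m jog '[{"delta_pos":[4,0,0],"angular":[0,0,-0.02],"fingers":1},{"delta_pos":[8,0,0],"angular":[0,0,-0.035],"fingers":1},{"delta_pos":[12,0,0],"angular":[0,0,-0.035],"fingers":1},{"delta_pos":[15,0,0],"angular":[0,0,-0.035],"fingers":1},{"delta_pos":[18,0,0],"angular":[0,0,-0.035],"fingers":1},{"delta_pos":[20,0,0],"angular":[0,0,-0.035],"fingers":1},{"delta_pos":[20,0,0],"angular":[0,0,-0.035],"fingers":1}]'
python3 - <<'E'
from h import *; import pickle
for n in('scene','side'): pickle.dump(cap(n),open(n+'2.pkl','wb'))
c=pickle.load(open('scene2.pkl','rb'))
cv2.imwrite('pics/d.png',cv2.resize(c['pixels'][180:280,155:285],None,fx=6,fy=6,interpolation=cv2.INTER_CUBIC))
E
```

```text
time_s: 4.12
eef_pos: [532.0, -15.9, 9.2]
ee_rot: [0.0, -0.021, 1.0, -0.0]
force: [-2.1, -0.0, -1.2]
grip_width: 1.004
grip_force: 0.8
time_s: 5.0
eef_pos: [552.0, -15.9, 9.4]
ee_rot: [0.0, -0.004, 1.0, -0.0]
force: [-1.4, 0.1, -0.1]
grip_width: 0.999
grip_force: 0.3
```

View pics/d.png

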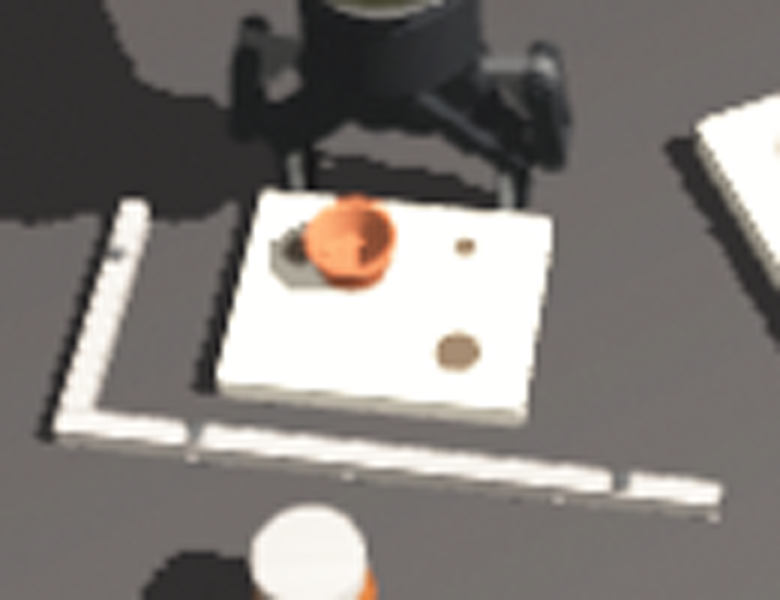

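The board is nearly parallel to the stop and the crucible is riding along. Board top corners are at (255,190), (552,215), (526,412) and (222,383).

Run:
```python
from geo import *; import pickle
c=pickle.load(open('scene2.pkl','rb'))
f=lambda u,v,z:w(c,155+(u+.5)/6-.5,180+(v+.5)/6-.5,z)
report([f(258,191,15),f(552,215,15),f(526,412,15),f(221,382,15)],[f(97,411,14),f(720,483,14),f(150,208,14)],f(350,240,37))
```

```text
edges [np.float64(133.2), np.float64(103.3), np.float64(130.7), np.float64(101.6)] bars 264.0 106.8
B [[563.0, -82.0], [559.0, 51.0], [663.0, 54.0], [664.0, -76.0]] C [612.3 -13.3  15. ] S [[684.0, -125.0], [686.0, 139.0], [577.0, -128.0]] K [599.7 -31.3  37. ]
stop yaw -0.4000000000000057 1.5 board long 1.4000000000000057 0.5999999999999943 short 3.1 1.7
in stop: board c [-72.7 111.7] cruc [-85.2  93.6] corners [[-122.0, 43.0], [-126.0, 176.0], [-23.0, 180.0], [-20.0, 49.0]]
```

```bash
python3 -m jog '[{"delta_pos":[4,0,0],"angular":[0,0,0],"fingers":1},{"delta_pos":[8,0,0],"angular":[0,0,-0.01],"fingers":1},{"delta_pos":[12,0,0],"angular":[0,0,-0.01],"fingers":1},{"delta_pos":[15,0,0],"angular":[0,0,-0.01],"fingers":1},{"delta_pos":[17,0,0],"angular":[0,0,-0.01],"fingers":1}]'
python3 -m jog '[{"delta_pos":[1,0,0],"angular":[0,0,0],"fingers":1},{"delta_pos":[2,0,0],"angular":[0,0,0],"fingers":1}]'
python3 -m jog '[{"delta_pos":[1,0,0],"angular":[0,0,0],"fingers":1},{"delta_pos":[2,0,0],"angular":[0,0,0],"fingers":1}]'
```

```text
time_s: 5.72
eef_pos: [568.6, -15.9, 9.4]
ee_rot: [-0.0, 0.001, 1.0, 0.0]
force: [-5.9, -0.7, 4.9]
grip_width: 1.002
grip_force: 2.9
time_s: 5.98
eef_pos: [570.5, -15.9, 9.4]
ee_rot: [-0.0, 0.001, 1.0, 0.0]
force: [-6.0, -0.4, 4.2]
grip_width: 1.0
grip_force: 2.8
time_s: 6.22
eef_pos: [572.5, -15.8, 9.4]
ee_rot: [-0.0, 0.001, 1.0, 0.0]
force: [-6.0, -1.0, 4.5]
grip_width: 0.999
grip_force: 2.8
```

```bash
python3 -m jog '[{"delta_pos":[1,0,0],"angular":[0,0,0],"fingers":1},{"delta_pos":[1.5,0,0],"angular":[0,0,0],"fingers":1}]'
python3 - <<'E'
from h import *; import pickle
for n in('scene','wrist'): pickle.dump(cap(n),open(n+'3.pkl','wb'))
c=pickle.load(open('scene3.pkl','rb'))
cv2.imwrite('pics/e.png',cv2.resize(c['pixels'][195:280,155:285],None,fx=6,fy=6,interpolation=cv2.INTER_CUBIC))
E
```

```text
time_s: 6.48
eef_pos: [574.0, -15.8, 9.4]
ee_rot: [-0.0, 0.001, 1.0, 0.0]
force: [-5.4, -0.6, 4.2]
grip_width: 0.995
grip_force: 2.8
```

View pics/e.png

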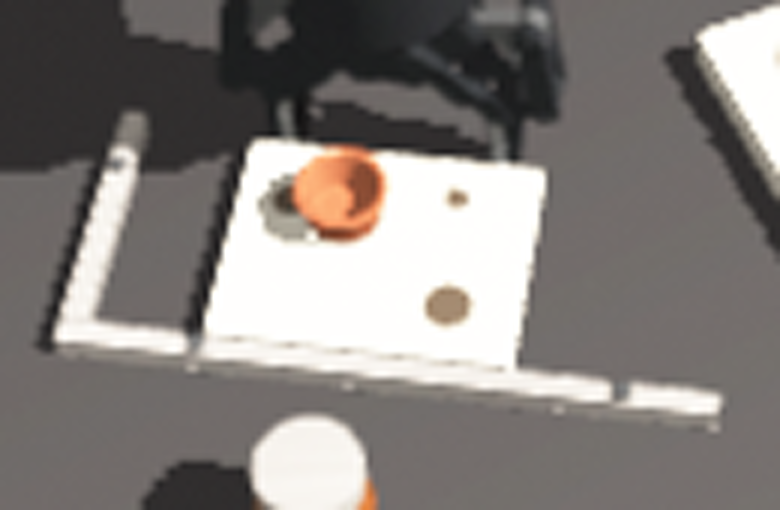

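The board is at or very near the long bar now. A little more push until the force rises.

```bash
python3 -m jog '[{"delta_pos":[1,0,0],"angular":[0,0,0],"fingers":1},{"delta_pos":[1.5,0,0],"angular":[0,0,0],"fingers":1}]'
python3 -m jog '[{"delta_pos":[1,0,0],"angular":[0,0,0],"fingers":1},{"delta_pos":[1.5,0,0],"angular":[0,0,0],"fingers":1}]'
```

```text
time_s: 6.82
eef_pos: [575.2, -15.8, 9.4]
ee_rot: [-0.001, 0.001, 1.0, 0.0]
force: [-8.5, -0.6, 6.0]
grip_width: 1.001
grip_force: 4.5
time_s: 7.08
eef_pos: [575.3, -15.8, 9.4]
ee_rot: [-0.003, 0.001, 1.0, 0.0]
force: [-17.2, -0.8, 12.7]
grip_width: 1.001
grip_force: 8.7
```

```bash
python3 -m jog '[{"delta_pos":[-8,0,0],"angular":[0,0,0],"fingers":1},{"delta_pos":[-18,0,0],"angular":[0,0,0],"fingers":1},{"delta_pos":[-22,0,5],"angular":[0,0,0],"fingers":1},{"delta_pos":[-22,0,60],"angular":[0,0,0],"fingers":1},{"delta_pos":[-22,0,110],"angular":[0,0,0],"fingers":1},{"delta_pos":[-22,0,110],"angular":[0,0,0],"fingers":1}]'
python3 - <<'E'
from geo import *; import pickle
print(ctrl.sense()['joints'])
c=cap('scene'); p=c['pixels']
f=lambda u,v,z:w(c,155+(u+.5)/6-.5,195+(v+.5)/6-.5,z)
report([f(250,140,15),f(547,170,15),f(517,367,15),f(206,338,15)],[f(97,321,14),f(720,393,14),f(150,118,14)],f(340,191,37))
for u,v in((272,208),(298,237)):print(w(c,u,v,15).round(0))
print('block',w(c,331,278,0).round(0),w(c,318,262,50).round(0))
E
```

```text
time_s: 7.82
eef_pos: [557.1, -16.3, 123.4]
ee_rot: [0.004, 0.001, 1.0, -0.001]
force: [-0.4, 0.7, -0.8]
grip_width: 1.0
grip_force: 0.0
[-2.39429444e-01  5.04655447e-01  1.56315731e+00  5.56277228e-05
  1.06535449e+00 -1.80851882e+00]
edges [np.float64(133.3), np.float64(100.8), np.float64(131.4), np.float64(102.8)] bars 264.0 106.8
B [[584.0, -81.0], [584.0, 52.0], [685.0, 54.0], [687.0, -78.0]] C [635.2 -13.2  15. ] S [[684.0, -125.0], [686.0, 139.0], [577.0, -128.0]] K [621.4 -31.5  37. ]
stop yaw -0.4000000000000057 1.5 board long 0.09999999999999432 1.0 short 1.8 0.8
in stop: board c [-49.8 111.9] cruc [-63.5  93.5] corners [[-100.0, 44.0], [-101.0, 177.0], [-1.0, 179.0], [3.0, 48.0]]
[526. 116.  15.]
[611. 192.  15.]
block [711. 280.   0.] [700. 242.  50.]
```

Board is flush on the long bar, 47 mm short of the short bar. Moving round to its left side.

```bash
python3 -m jog '[{"delta_pos":[10,20,0],"angular":[0,0,-0.17],"fingers":0.5},{"delta_pos":[25,40,0],"angular":[0,0,-0.35],"fingers":0.5},{"delta_pos":[40,60,0],"angular":[0,0,-0.52],"fingers":0.5},{"delta_pos":[55,80,0],"angular":[0,0,-0.70],"fingers":0.5},{"delta_pos":[77,98,0],"angular":[0,0,-0.87],"fingers":0.5},{"delta_pos":[77,100,0],"angular":[0,0,-1.05],"fingers":0.5},{"delta_pos":[77,100,0],"angular":[0,0,-1.22],"fingers":0.5},{"delta_pos":[77,100,0],"angular":[0,0,-1.40],"fingers":0.5},{"delta_pos":[77,100,-30],"angular":[0,0,-1.571],"fingers":0.5},{"delta_pos":[77,100,-60],"angular":[0,0,-1.571],"fingers":0.5}]'
python3 -m jog '[{"delta_pos":[0,0,-20],"angular":[0,0,0],"fingers":0.5},{"delta_pos":[0,0,-30],"angular":[0,0,0],"fingers":0.5},{"delta_pos":[0,0,-37],"angular":[0,0,0],"fingers":0.5},{"delta_pos":[0,0,-37],"angular":[0,0,0],"fingers":0.5}]'
python3 - <<'E'
from h import *
d=cap('side'); cv2.imwrite('pics/f.png',cv2.resize(d['pixels'][130:250,235:365],None,fx=5,fy=5,interpolation=cv2.INTER_CUBIC))
print(px(d,[634-25,84,5])-[235,130],px(d,[634-25,84,15])-[235,130])
E
```

```text
time_s: 9.12
eef_pos: [631.5, 84.1, 56.9]
ee_rot: [-0.001, 0.709, 0.706, -0.001]
force: [0.1, -0.0, 0.3]
grip_width: 0.496
grip_force: 0.0
time_s: 9.62
eef_pos: [632.3, 84.1, 22.4]
ee_rot: [0.0, 0.708, 0.706, 0.0]
force: [1.2, -0.8, 0.2]
grip_width: 0.498
grip_force: 0.0
[46.95582668 67.10138447] [47.08540001 64.23058767]
```

View pics/f.png

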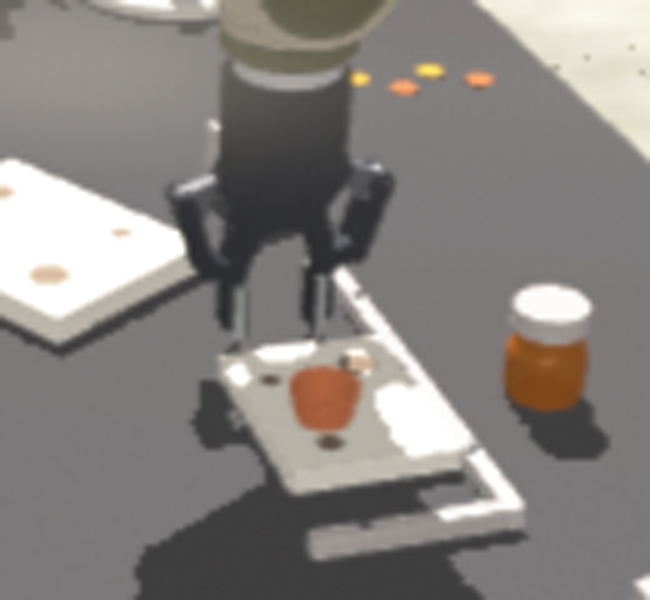

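The fingertips stand just left of the board's short side with the crucible upright mid-board. Lowering, then pushing toward the short bar.

```bash
python3 -m jog '[{"delta_pos":[0,0,-4],"angular":[0,0,0],"fingers":0.5},{"delta_pos":[0,0,-6],"angular":[0,0,0],"fingers":0.5},{"delta_pos":[0,-4,-6],"angular":[0,0,0],"fingers":0.5},{"delta_pos":[0,-8,-6],"angular":[0,0,0],"fingers":0.5},{"delta_pos":[0,-12,-6],"angular":[0,0,0],"fingers":0.5},{"delta_pos":[0,-15,-6],"angular":[0,0,0],"fingers":0.5},{"delta_pos":[0,-18,-6],"angular":[0,0,0],"fingers":0.5},{"delta_pos":[0,-21,-6],"angular":[0,0,0],"fingers":0.5},{"delta_pos":[0,-24,-6],"angular":[0,0,0],"fingers":0.5},{"delta_pos":[0,-27,-6],"angular":[0,0,0],"fingers":0.5}]'
python3 -m jog '[{"delta_pos":[0,-4,0],"angular":[0,0,0],"fingers":0.5},{"delta_pos":[0,-8,0],"angular":[0,0,0],"fingers":0.5},{"delta_pos":[0,-12,0],"angular":[0,0,0],"fingers":0.5},{"delta_pos":[0,-16,0],"angular":[0,0,0],"fingers":0.5},{"delta_pos":[0,-20,0],"angular":[0,0,0],"fingers":0.5},{"delta_pos":[0,-23,0],"angular":[0,0,0],"fingers":0.5},{"delta_pos":[0,-26,0],"angular":[0,0,0],"fingers":0.5},{"delta_pos":[0,-28,0],"angular":[0,0,0],"fingers":0.5},{"delta_pos":[0,-30,0],"angular":[0,0,0],"fingers":0.5}]'
```

```text
time_s: 10.92
eef_pos: [632.1, 57.4, 16.3]
ee_rot: [-0.0, 0.708, 0.706, 0.0]
force: [0.1, 3.3, 0.4]
grip_width: 0.499
grip_force: 1.7
time_s: 12.05
eef_pos: [632.1, 27.1, 16.3]
ee_rot: [-0.0, 0.708, 0.706, -0.0]
force: [-1.9, 4.0, 0.7]
grip_width: 0.5
grip_force: 2.2
```

```bash
python3 -m jog '[{"delta_pos":[0,-2,0],"angular":[0,0,0],"fingers":0.5},{"delta_pos":[0,-4,0],"angular":[0,0,0],"fingers":0.5},{"delta_pos":[0,-6,0],"angular":[0,0,0],"fingers":0.5},{"delta_pos":[0,-8,0],"angular":[0,0,0],"fingers":0.5}]'
python3 -m jog '[{"delta_pos":[0,-1.5,0],"angular":[0,0,0],"fingers":0.5},{"delta_pos":[0,-3,0],"angular":[0,0,0],"fingers":0.5}]'
python3 - <<'E'
from h import *
c=cap('scene'); cv2.imwrite('pics/g.png',c['pixels'])
# gap profile: brightness along stop-parallel line at top height from short bar into board
for x in(600,630,660):
  print(x,[int(c['pixels'][tuple(np.round(px(c,[x,y,14])[::-1]).astype(int))].mean()) for y in range(-140,-90,3)])
E
```

```text
time_s: 12.55
eef_pos: [632.2, 19.0, 16.3]
ee_rot: [-0.0, 0.708, 0.706, -0.0]
force: [-2.0, 3.7, 1.4]
grip_width: 0.498
grip_force: 2.2
time_s: 12.8
eef_pos: [632.2, 16.0, 16.3]
ee_rot: [-0.0, 0.708, 0.706, -0.0]
force: [-0.9, 4.8, -0.2]
grip_width: 0.5
grip_force: 2.2
600 [74, 75, 86, 107, 97, 128, 161, 161, 161, 161, 162, 162, 115, 88, 86, 87, 87]
630 [92, 124, 121, 111, 88, 121, 162, 161, 161, 161, 161, 161, 161, 161, 162, 161, 161]
660 [159, 242, 243, 233, 159, 242, 254, 254, 254, 254, 254, 254, 254, 254, 254, 254, 254]
```

```bash
python3 -m jog '[{"delta_pos":[0,-1,0],"angular":[0,0,0],"fingers":0.5},{"delta_pos":[0,-2,0],"angular":[0,0,0],"fingers":0.5}]'
python3 -m jog '[{"delta_pos":[0,-1,0],"angular":[0,0,0],"fingers":0.5},{"delta_pos":[0,-1.5,0],"angular":[0,0,0],"fingers":0.5}]'
python3 -m jog '[{"delta_pos":[0,-1,0],"angular":[0,0,0],"fingers":0.5},{"delta_pos":[0,-1.5,0],"angular":[0,0,0],"fingers":0.5}]'
```

```text
time_s: 13.1
eef_pos: [632.2, 14.1, 16.3]
ee_rot: [-0.0, 0.708, 0.706, -0.0]
force: [-1.4, 3.5, 0.9]
grip_width: 0.501
grip_force: 2.1
time_s: 13.35
eef_pos: [632.2, 12.5, 16.3]
ee_rot: [-0.0, 0.708, 0.706, -0.0]
force: [-1.5, 5.2, 2.0]
grip_width: 0.501
grip_force: 2.1
time_s: 13.6
eef_pos: [632.2, 11.0, 16.3]
ee_rot: [0.0, 0.708, 0.706, -0.0]
force: [-1.9, 5.4, -0.0]
grip_width: 0.5
grip_force: 2.1
```

```bash
python3 -m jog '[{"delta_pos":[0,-1,0],"angular":[0,0,0],"fingers":0.5},{"delta_pos":[0,-1.5,0],"angular":[0,0,0],"fingers":0.5}]'
python3 -m jog '[{"delta_pos":[0,-1,0],"angular":[0,0,0],"fingers":0.5},{"delta_pos":[0,-1.5,0],"angular":[0,0,0],"fingers":0.5}]'
python3 - <<'E'
from h import *
c=cap('scene')
for x in(600,630,660):
  print(x,[int(c['pixels'][tuple(np.round(px(c,[x,y,14])[::-1]).astype(int))].mean()) for y in range(-140,-110,2)])
E
```

```text
time_s: 13.85
eef_pos: [632.2, 10.1, 16.3]
ee_rot: [-0.0, 0.708, 0.706, 0.0]
force: [-0.5, 8.2, 1.3]
grip_width: 0.499
grip_force: 4.3
time_s: 14.1
eef_pos: [632.2, 10.0, 16.3]
ee_rot: [-0.001, 0.708, 0.706, 0.001]
force: [0.3, 14.4, 0.4]
grip_width: 0.5
grip_force: 7.9
600 [74, 75, 86, 86, 125, 153, 161, 161, 161, 162, 161, 161, 161, 161, 143]
630 [92, 124, 124, 129, 129, 147, 161, 161, 162, 161, 161, 162, 162, 161, 161]
660 [185, 246, 242, 241, 250, 250, 254, 254, 254, 254, 254, 254, 254, 254, 254]
```

```bash
python3 -m jog '[{"delta_pos":[0,6,0],"angular":[0,0,0],"fingers":0.5},{"delta_pos":[0,16,0],"angular":[0,0,0],"fingers":0.5},{"delta_pos":[0,22,20],"angular":[0,0,0],"fingers":0.5},{"delta_pos":[0,22,60],"angular":[0,0,0],"fingers":0.5},{"delta_pos":[0,22,104],"angular":[0,0,0],"fingers":0.5},{"delta_pos":[-20,0,104],"angular":[0,0,0.17],"fingers":0.5},{"delta_pos":[-40,-20,104],"angular":[0,0,0.35],"fingers":0.5},{"delta_pos":[-60,-40,104],"angular":[0,0,0.52],"fingers":0.5},{"delta_pos":[-80,-70,104],"angular":[0,0,0.7],"fingers":0.5},{"delta_pos":[-80,-70,104],"angular":[0,0,0.87],"fingers":0.5}]'
python3 -m jog '[{"delta_pos":[0,0,0],"angular":[0,0,0.18],"fingers":0.5},{"delta_pos":[0,0,0],"angular":[0,0,0.36],"fingers":0.5},{"delta_pos":[0,0,0],"angular":[0,0,0.53],"fingers":0.5},{"delta_pos":[0,0,0],"angular":[0,0,0.7],"fingers":0.5},{"delta_pos":[0,0,0],"angular":[0,0,0.7],"fingers":0.5}]'
python3 - <<'E'
from h import *
c=cap('scene');d=cap('side')
for n,k in(('scene',c),('side',d)):
  m=k['pixels'].astype(int); r=(m[...,2]>110)&(m[...,2]-m[...,0]>60)&(m[...,1]<130); r=r.astype('uint8')
  N,L,S,C=cv2.connectedComponentsWithStats(r)
  for i in range(1,N):
    X=w(k,*C[i],26)
    if S[i,4]>30 and 540<X[0]<760 and abs(X[1])<180: print(n,S[i],X.round(0))
E
```

```text
time_s: 15.4
eef_pos: [551.7, -63.6, 122.0]
ee_rot: [0.001, 0.343, 0.939, -0.0]
force: [-0.4, 0.0, 0.0]
grip_width: 0.497
grip_force: 0.0
time_s: 16.02
eef_pos: [552.5, -62.0, 121.5]
ee_rot: [0.001, 0.002, 1.0, -0.0]
force: [-0.4, 0.1, 0.6]
grip_width: 0.501
grip_force: 0.0
scene [187 220  12  13  66] [618. -78.  26.]
side [336 197  16  15 195] [755. -33.  26.]
side [301 214  11  12 114] [621. -81.  26.]
```

The crucible has ridden along in place. Now a final press against the long bar.

```bash
python3 -m jog '[{"delta_pos":[0,0,-50],"angular":[0,0,0],"fingers":0.5},{"delta_pos":[0,0,-90],"angular":[0,0,0],"fingers":0.5},{"delta_pos":[0,0,-105],"angular":[0,0,0],"fingers":0.5},{"delta_pos":[0,0,-105],"angular":[0,0,0],"fingers":0.5},{"delta_pos":[5,0,-105],"angular":[0,0,0],"fingers":0.5},{"delta_pos":[10,0,-105],"angular":[0,0,0],"fingers":0.5},{"delta_pos":[14,0,-105],"angular":[0,0,0],"fingers":0.5},{"delta_pos":[17,0,-105],"angular":[0,0,0],"fingers":0.5},{"delta_pos":[19,0,-105],"angular":[0,0,0],"fingers":0.5},{"delta_pos":[20,0,-105],"angular":[0,0,0],"fingers":0.5}]'
python3 -m jog '[{"delta_pos":[1,0,0],"angular":[0,0,0],"fingers":0.5},{"delta_pos":[1.5,0,0],"angular":[0,0,0],"fingers":0.5}]'
```

```text
time_s: 17.38
eef_pos: [572.3, -61.9, 15.2]
ee_rot: [-0.0, 0.001, 1.0, 0.0]
force: [-0.2, 0.2, 0.7]
grip_width: 0.502
grip_force: 0.0
time_s: 17.62
eef_pos: [573.7, -61.9, 15.3]
ee_rot: [-0.0, 0.001, 1.0, 0.0]
force: [0.3, -0.1, -0.3]
grip_width: 0.502
grip_force: 0.0
```

```bash
python3 -m jog '[{"delta_pos":[1,0,0],"angular":[0,0,0],"fingers":0.5},{"delta_pos":[1.5,0,0],"angular":[0,0,0],"fingers":0.5}]'
python3 -m jog '[{"delta_pos":[0.5,0,0],"angular":[0,0,0],"fingers":0.5},{"delta_pos":[1,0,0],"angular":[0,0,0],"fingers":0.5}]'
```

```text
time_s: 17.88
eef_pos: [575.0, -61.9, 15.3]
ee_rot: [-0.0, 0.001, 1.0, 0.0]
force: [-3.5, -0.8, 2.4]
grip_width: 0.502
grip_force: 1.6
time_s: 18.12
eef_pos: [575.1, -61.9, 15.3]
ee_rot: [-0.002, 0.001, 1.0, 0.0]
force: [-9.4, -1.8, 6.5]
grip_width: 0.503
grip_force: 4.8
```

Immediate stiff contact at the same x as before, so the board is flush. Retracting and checking.

```bash
python3 -m jog '[{"delta_pos":[-6,0,0],"angular":[0,0,0],"fingers":0.5},{"delta_pos":[-18,0,0],"angular":[0,0,0],"fingers":0.5},{"delta_pos":[-25,0,20],"angular":[0,0,0],"fingers":0.5},{"delta_pos":[-60,0,80],"angular":[0,0,0],"fingers":0.5},{"delta_pos":[-110,0,130],"angular":[0,0,0],"fingers":0.5},{"delta_pos":[-130,0,150],"angular":[0,0,0],"fingers":0.5},{"delta_pos":[-130,0,150],"angular":[0,0,0],"fingers":0.5},{"delta_pos":[-130,0,150],"angular":[0,0,0],"fingers":0.5}]'
python3 - <<'E'
from h import *
c=cap('scene');d=cap('side')
P=lambda k,X:int(k['pixels'][tuple(np.round(px(k,X)[::-1]).astype(int))].mean())
for x in(592,610,630,650,670): print(x,[P(c,[x,y,14.5]) for y in range(-142,-110,2)],[P(d,[x,y,14.5]) for y in range(-142,-110,2)])
for y in(-115,-90,-60,-30,-10): print(y,[P(c,[x,y,14.5]) for x in range(664,704,3)],[P(d,[x,y,14.5]) for x in range(664,704,3)])
E
```

```text
time_s: 19.12
eef_pos: [446.4, -61.9, 164.8]
ee_rot: [0.0, 0.001, 1.0, 0.0]
force: [-0.2, -1.2, -0.1]
grip_width: 0.498
grip_force: 0.0
592 [77, 204, 244, 244, 245, 251, 254, 254, 254, 254, 254, 254, 254, 254, 254, 254] [184, 253, 253, 253, 251, 251, 254, 254, 255, 255, 255, 255, 255, 255, 255, 255]
610 [145, 223, 249, 245, 250, 250, 254, 254, 254, 254, 246, 165, 165, 157, 73, 75] [183, 253, 230, 230, 239, 239, 254, 254, 255, 255, 255, 249, 249, 195, 195, 195]
630 [211, 211, 247, 245, 243, 243, 251, 254, 254, 254, 254, 254, 251, 251, 205, 165] [176, 252, 251, 251, 251, 251, 252, 252, 255, 255, 255, 255, 255, 193, 193, 193]
650 [182, 239, 239, 244, 249, 254, 253, 254, 254, 254, 254, 254, 254, 254, 254, 254] [176, 252, 252, 251, 251, 251, 251, 251, 255, 255, 255, 255, 255, 255, 255, 255]
670 [211, 247, 247, 244, 243, 253, 253, 254, 254, 254, 254, 254, 254, 254, 254, 254] [239, 239, 251, 250, 250, 225, 241, 241, 255, 255, 255, 255, 255, 255, 255, 255]
-115 [254, 254, 254, 254, 254, 254, 253, 234, 247, 249, 244, 147, 135, 115] [255, 255, 255, 255, 255, 255, 255, 255, 254, 253, 248, 206, 121, 121]
-90 [254, 254, 254, 254, 254, 254, 253, 234, 246, 248, 243, 141, 134, 115] [255, 255, 255, 255, 255, 255, 255, 254, 250, 251, 249, 208, 140, 121]
-60 [254, 254, 254, 254, 254, 254, 254, 250, 250, 245, 238, 159, 138, 128] [255, 255, 255, 255, 255, 255, 255, 255, 254, 251, 243, 172, 126, 122]
-30 [142, 142, 208, 253, 254, 254, 254, 254, 232, 245, 242, 212, 139, 131] [176, 179, 196, 244, 255, 255, 255, 255, 253, 251, 244, 192, 130, 122]
-10 [254, 254, 254, 254, 254, 254, 254, 254, 244, 245, 240, 201, 139, 126] [255, 255, 255, 255, 255, 255, 255, 255, 252, 251, 243, 192, 131, 122]
```

No dark gap shows along either bar, so the board is home on both sides. Handing in.

```bash
python3 -c "
from rig import ctrl
print(ctrl.finish_job())"
```

```text
the job is handed in; nothing more can be done
None
```

The white soldering board is pushed home against both bars of the stop with the crucible still standing on it. The job was handed in at about 19 s, and I moved nothing else.

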